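# Spot the hanging hole of a chopping board under the drill stand

### The arm

A 6-joint arm with a two-finger parallel gripper is mounted at the origin on a cart in front of the work surface, level with it; the furniture and walls round the work are solid. World frame = base frame: x ahead of the robot, y to its left, z up, the work surface at z = 0. Lengths are in m, angles in rad, forces in N, time in s.
With the tool pointing down it reaches from about 0.3 to 0.775 m from the base axis. Payload 14.6 kg.
Tool frame: the origin (TCP) lies midway between the tips of the shut fingers; the grasp point (between the pads) lies 19 mm behind it; z points along the fingers, y is the line along which they close (so a half turn about z gives the same grasp; the last joint's range is limited). The gripper opens to 94 mm and grips with 3 to 60 N. Pads are 16 mm wide; open, the fingers measure 119 mm over their backs; the gripper's body (75 mm by 177 mm) begins 78 mm behind the grasp point.
Start: joints at [-1.229, 0.3, 1.521, -0, 1.321, -0.067], TCP at [0.219, -0.505, 0.205] pointing down, gripper open.
Joint ranges: [-3.03, 3.03], [-0.79, 2.21], [0.23, 2.52], [-1.04, 4.18], [0, 3.07], [-2.55, 2.55]. Speed limits (rad/s): [2.22, 2.22, 2.57, 3.14, 3.14, 3.14].

### API

Orientations are given as a unit quaternion [w, x, y, z].
In Python, from cell import read_state, snapshot, camera_model, job_done gives the robot as it stands.
- The arm moves only by the tool carry_out, never from a script. Its argument "deltas" is a list that holds one entry, the list of rows, each a list of 6 numbers: the shift along the tool's x, y, z in units of 600 mm (1.0 is 600 mm), then the turn, a rotation vector about the tool's x, y, z in units of pi rad (1.0 is pi rad). In form: [[[tx, ty, tz, ax, ay, az], ...]]. A call has exactly 8 rows; each row shifts and turns the commanded pose from where the row before left it, along the tool's axes as they then stand; what a row does not reach is not made up. A row lasts 1/10 s, in which the tool goes at most 50 mm and 8.59 degrees, less where a joint would pass 70% of its speed; a pose out of reach is approached as far as the arm can. A call with a number of a shift or a turn outside -1 to 1 is refused whole. A call with a gripper value outside its range is refused whole. "grip" is the finger opening in mm, from 0 to 94, set as the call begins (left out, the last holds). The fingers move at their own pace and stop on an object; "force" is the grip in N (left out, the last holds). Time passes only in rows, so rows that do not move let the fingers close, or fill a call up. It gives the time, the measured TCP pose, the force, the opening and the grip force at its end, in the units of the state.
- read_state(): the state, without advancing time (a new reading comes with each control period).
- snapshot(name): name is "side" or "top" or "wrist"; returns (picture, depth): 384x512x3 uint8, blue, green, red; 384x512 float32, m along the optical axis (not along the pixel's ray), 0 where there is no reading.
- camera_model(name): a dict with "fx", "fy", "cx", "cy" (pixels), "origin" and "attitude" of the camera in the world; the wrist camera has in their place "mount" (4x4, takes a point from camera to tool coordinates, whose origin is the TCP and whose axes are the flange's). Camera axes: x right, y up, looking along -z (the intrinsics and any distortion apply to the point x, -y, -z); pixel columns grow to the right and rows downward; lengths in m; the calibration is good to about 2 mm. A picture is of the moment at which its call begins: read the wrist's pose just before it. camera_model takes no time and is no camera call.
- job_done(): hands the job in; it is judged then, once.
The state is a dict: "time": time; "joints": joint angles; "joint_vel": joint speeds; "joint_torque": joint torques, N m; "position": TCP position; "eef_rot": TCP orientation; "contact_force": force on the tool from outside, world axes, zero at the start; "moment": the same for the moment, N m; "gripper_width": finger opening in m; "grip_force": force on a finger pad.
Only numpy, scipy, OpenCV 4.12 (cv2) and the standard library are available. Lean on these libraries where they do the work, as an engineer would, in place of code of your own. Each camera call takes 0.05 s, during which the arm holds its last target. There are 200 camera calls.

### The job

The small chopping board needs a hanging hole at its red mark. First take the spice jar off the board and stand it upright on the narrow raised wooden step; then, leaving the board flat on the hob cover, slide it until the centre of the mark sits right under the tip of the drill bit; then press the red cap down until the bit touches the board on the mark, and let it spring back up. Leave the board lying there under the bit, and do not disturb the glass, pepper mill, steel beaker and honey jar standing around.

Things in the scene. Friction and masses are not known exactly. Their poses are not given: they have to be found in the camera images.
- chopping_board: Loose light-wood board, 180 (x) x 130 (y) x 18 mm, about 0.35 kg; origin at the centre of its underside. Lies on the dark-wood hob cover, a fixed flat slab 540 x 790 mm, top at z = 0.036. Too wide to grasp: push its edges. Its +x end bears the mark and points roughly away from the robot; it starts left or right of the drill stand
- mark (a point): Centre of the red dot (12 mm across, with a thin black cross) on top of the chopping board, 65 mm from the board's centre towards its +x end, midway across, 25 mm from the end
- drill_stand: Fixed drill stand; origin on the hob cover straight below the bit. 24 mm column, 187 mm tall, 115 mm behind the bit (stand's +x) on a foot 75 x 110 x 12 mm (its front edge 77 mm behind the bit); blue arm 24 mm wide, 86 to 112 mm above the cover, from column to a blue sleeve of 34 mm diameter (78 to 120 mm above the cover) round the bit's axis
- spindle: Upright sprung spindle in the sleeve: brass bit 6 mm thick, dark chuck 24 mm (lower end 48 mm above the cover), 14 mm rod, red cap 42 mm across on top. Origin at the stand's origin, moves down with it. At rest the tip is 15 mm above the board's top; travel 24 mm down, 3 N to start, 5 N when the bit touches the board; springs back
- bit_tip (a point): The point of the drill bit, on the spindle's axis, 33 mm above the hob cover at rest
- cap_top (a point): Centre of the top of the red cap, on the spindle's axis, 181 mm above the hob cover at rest; press here straight down
- spice_jar: Loose round spice jar with a dark lid, 41 mm diameter, 105 mm tall, about 0.11 kg; origin at the centre of its foot. Starts standing on the chopping board
- spice_step: Fixed narrow wooden step (little bench), 150 mm long (its x) x 50 mm wide (its y), flat top 60 mm above the hob cover; origin at the centre of its underside. Stands on the other side of the drill stand from the board's start
- glass: Drinking glass, 71 mm diameter, 144 mm tall; origin at the centre of its foot; leave alone
- pepper: Dark wooden pepper mill, 58 mm diameter, 170 mm tall; origin at the centre of its foot; leave alone
- beaker: Small steel beaker, 56 mm diameter, 64 mm tall; origin at the centre of its foot; leave alone
- honey: Honey jar with a grey lid, 71 mm diameter, 110 mm tall; origin at the centre of its foot; leave alone

How it is judged:
On the way, in this order (a step that is already met when the one before it is completed fails the run):
1. the spice jar stands released and upright on the step (z of spice_jar in the frame of spice_step between 0.056 and 0.066 m and horizontal distance between spice_jar and spice_step below 0.08 m and angle between spice_jar's own z axis and vertical below 0.1 rad and linear speed of spice_jar below 0.02 m/s and contact force between the fingers and spice_jar below 0.1 N), for 0.2 s.
2. the board lies still with its mark under the bit, within 4 mm (horizontal distance between mark and bit_tip below 0.004 m and linear speed of chopping_board below 0.01 m/s and angle between chopping_board's own z axis and vertical below 0.05 rad), for 0.2 s.
3. the bit is pressed onto the board at the mark (contact force between spindle and chopping_board above 1.5 N and horizontal distance between mark and bit_tip below 0.004 m), for 0.1 s.
At the end, for the whole second after the job is handed in: The mark lies within 4 mm (horizontally) of the bit's axis with the board flat and at rest, the bit has sprung back up to within 3 mm of its rest height, and the spice jar stands upright and released on the step (all of step 1 and all of step 2 and height (world z) of bit_tip above 0.066 m); the robot touches nothing.
It fails at once if the glass, pepper mill, beaker or honey jar is shifted more than 20 mm or tipped (distance of any of glass, pepper, beaker, honey from where it was at the start of the episode above 0.02 m or angle between any of glass, pepper, beaker, honey's own z axis and vertical above 0.3 rad).
It fails at once if the bit is pressed into the board more than 6 mm off the mark (contact force between spindle and chopping_board above 1.5 N and horizontal distance between mark and bit_tip above 0.006 m).
It fails at once if the board is lifted more than 20 mm off the hob cover (height (world z) of chopping_board above 0.056 m).
It also fails if it takes over 72 s, if anything falls off the work surface, if the arm or the gripper's body presses on something with over 40 N, if the wrist force passes 120 N, or if a joint passes its speed limit or range.

## Working session

There is one attempt and no reset: what is moved stays moved. The work goes in short steps, Python scripts to look and compute and a tool call to move; the robot and the scene stay as the last step left them, time stands still between calls to the robot, and variables do not carry over. Pictures are saved under pics/ and viewed, at most 10 in all, crops included, and the job is handed in when it is done.

Besides the shell and the picture viewer there is one more tool, called after "Call:" in YAML: its name, and indented under it one key for each argument. carry_out: Moves the arm, as the interface text tells. Shifts and turns lie within -1 to 1; 1 stands for 600 mm of shift or pi rad of turn. Its arguments: {"type":"object","properties":{"deltas":{"type":"array","items":{"type":"array","items":{"type":"array","items":{"type":"number"}}}},"grip":{"type":"number"},"force":{"type":"number"}},"required":["deltas"]}

```bash
mkdir -p pics; cat > h.py <<'E'
import numpy as np, cv2
from cell import *
from scipy.spatial.transform import Rotation as R
def cam(name,st=None):
    m=camera_model(name)
    if 'mount' in m:
        st=st or read_state()
        q=st['eef_rot'];T=np.eye(4);T[:3,:3]=R.from_quat([q[1],q[2],q[3],q[0]]).as_matrix();T[:3,3]=st['position']
        T=T@np.array(m['mount']); return m,T[:3,:3],T[:3,3]
    a=np.array(m['attitude'],float)
    Rm=a if a.shape==(3,3) else R.from_quat([a[1],a[2],a[3],a[0]]).as_matrix()
    return m,Rm,np.array(m['origin'])
def ray(name,u,v,z,c=None):
    m,Rm,o=c or cam(name)
    d=Rm@np.array([(u-m['cx'])/m['fx'],-(v-m['cy'])/m['fy'],-1]); return o+d*(z-o[2])/d[2]
def cloud(name,dep,c=None):
    m,Rm,o=c or cam(name)
    v,u=np.indices(dep.shape)
    P=np.stack([(u-m['cx'])/m['fx']*dep,-(v-m['cy'])/m['fy']*dep,-dep],-1)
    return P@Rm.T+o
E
python3 - <<'E'
from h import *
for n in("top","side"):
    m=camera_model(n);print(m)
    p,d=snapshot(n);np.save(n,d);cv2.imwrite(f'pics/{n}_raw.png',p)
    cv2.imwrite(f'pics/{n}0.png',cv2.resize(p,(800,600),interpolation=cv2.INTER_CUBIC))
print(camera_model('wrist'));s=read_state();print(s['eef_rot'],s['time'])
E
```

```text
{'fx': 429.9843126767701, 'fy': 429.9843126767701, 'cx': 255.25542246307145, 'cy': 188.05465418915185, 'origin': array([0.35999064, 0.01660184, 1.41846113]), 'attitude': array([ 0.71194086,  0.06437347, -0.07289119, -0.69547332])}
{'fx': 399.2499078488753, 'fy': 399.2499078488753, 'cx': 257.46552892009333, 'cy': 191.92573670376422, 'origin': array([0.2189182 , 0.71138364, 0.86624556]), 'attitude': array([-0.22727426, -0.10380385,  0.40349473,  0.88020633])}
{'fx': 319.58735730580236, 'fy': 319.58735730580236, 'cx': 258.6234693969312, 'cy': 184.44661393792327, 'mount': array([[-1.04422992e-03,  9.59263531e-01,  2.82510864e-01,
         8.25457823e-02],
       [ 9.99999455e-01,  1.00186671e-03,  2.94413981e-04,
         2.81318730e-03],
       [-6.17635855e-07,  2.82511018e-01, -9.59264054e-01,
        -1.79222813e-01],
       [ 0.00000000e+00,  0.00000000e+00,  0.00000000e+00,
         1.00000000e+00]])}
[-4.89653405e-04  9.79180087e-01  2.02992888e-01 -7.45691580e-05] 0.1
```

View pics/top0.png

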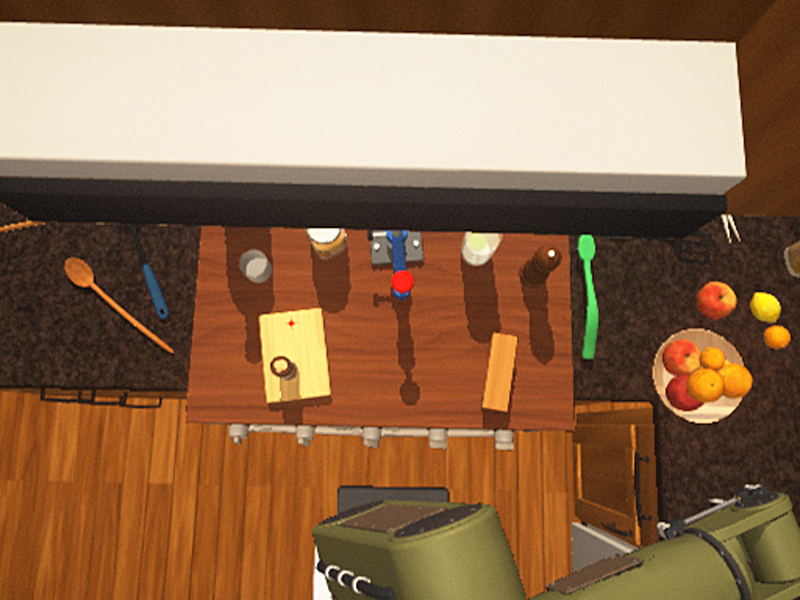

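View pics/side0.png

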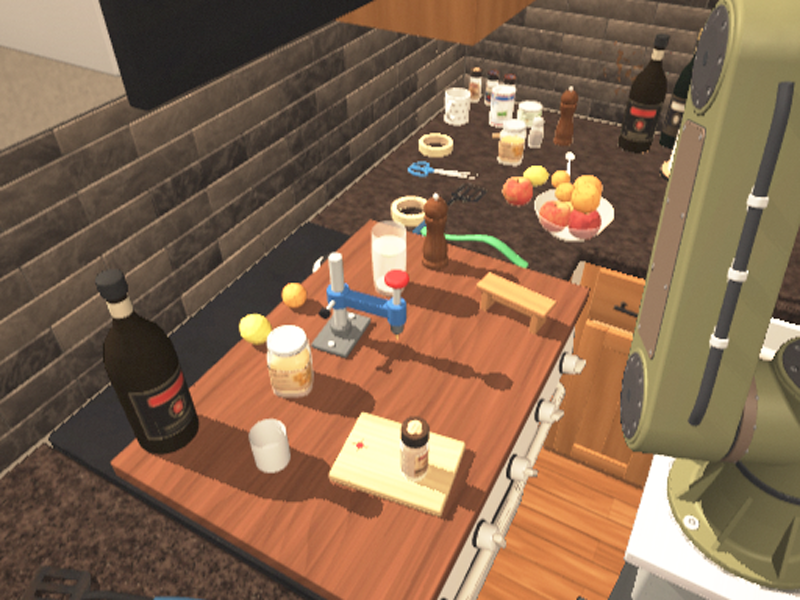

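The top view shows the board at the left, with corners at about (260,316), (320,309), (330,398) and (268,405) and the mark at (291,323). The jar lid is at (283,366), the red cap at (402,281), and the step at the right around (500,372). The beaker is at (255,266), honey jar at (327,240), glass at (481,247) and pepper mill at (547,258).

```bash
cat > m.py <<'E'
from h import *
def measure(p,d,name='top',c=None):
    P=cloud(name,d,c);b,g,r=[p[...,i].astype(int) for i in range(3)]
    z=P[...,2];inr=(P[...,0]>.2)&(P[...,0]<.9)&(abs(P[...,1])<.45)
    red=(r>150)&(g<60)&(b<60)&inr
    out={}
    n,l,s,ce=cv2.connectedComponentsWithStats(red.astype(np.uint8))
    for i in range(1,n):
        if s[i,4]>3:
            q=np.median(P[l==i],0); print('red',s[i,4],ce[i].round(1),q.round(4))
    return P
E
python3 - <<'E'
from m import *
p=cv2.imread('pics/top_raw.png');d=np.load('top.npy')
P=measure(p,d);z=P[...,2]
f=.64
for n,u,v,h in [('b',260,316,.054),('b',320,309,.054),('b',330,398,.054),('b',268,405,.054),('mark',291,323,.054),('jarlid',283,366,.159),('cap',402,281,.217),('st',490,334,.096),('st',517,336,.096),('st',507,411,.096),('st',483,407,.096),('beak',255,260,.1),('honey',324,232,.146),('glass',481,240,.18),('pep',552,253,.206)]:
    q=ray('top',u*f,v*f,h);print(n,q.round(4),P[int(v*f),int(u*f)].round(3))
def rect(mask,nm):
    n,l,s,ce=cv2.connectedComponentsWithStats(mask.astype(np.uint8));i=1+np.argmax(s[1:,4])
    q=P[l==i][:,:2].astype(np.float32);print(nm,s[i,4],cv2.minAreaRect(q*1000),q.mean(0))
x,y=P[...,0],P[...,1]
rect((z>.047)&(z<.062)&(x>.2)&(x<.7)&(y>.05)&(y<.4),'board')
rect((z>.087)&(z<.105)&(x>.2)&(x<.7)&(y<-.1)&(y>-.4),'step')
rect((z>.15)&(z<.17)&(x>.2)&(x<.7)&(y>.1)&(y<.4),'jar')
# side cloud
ps=cv2.imread('pics/side_raw.png');ds=np.load('side.npy');P=measure(ps,ds,'side');z=P[...,2];x,y=P[...,0],P[...,1]
rect((z>.047)&(z<.062)&(x>.2)&(x<.7)&(y>.05)&(y<.4),'board')
rect((z>.087)&(z<.105)&(x>.2)&(x<.7)&(y<-.1)&(y>-.4),'step')
m=(z>.4)&(abs(y)<.5)&(x>.3)&(ds>0);print('hood',P[m].min(0))
m=(z>.06)&(z<.25)&(x>.2)&(x<.85)&(abs(y)<.4)&(ds>0)
n,l,s,ce=cv2.connectedComponentsWithStats(m.astype(np.uint8))
for i in range(1,n):
    if s[i,4]>60:
        q=P[l==i];print(s[i,4],np.percentile(q,1,0).round(3),np.percentile(q,99,0).round(3))
Pt=cloud('top',d);m=(Pt[...,2]>.3)&(Pt[...,0]>.45)&(d>0);print('hoodtop',np.percentile(Pt[m],1,0),np.percentile(Pt[m],99,0))
E
```

```text
red 158 [257.3 179.8] [ 6.214e-01 -1.000e-04  2.145e-01]
red 5 [185.8 206.4] [0.5643 0.2238 0.0502]
b [0.5755 0.2867 0.054 ] [0.58  0.292 0.032]
b [0.5931 0.1645 0.054 ] [0.598 0.169 0.037]
b [0.4125 0.1364 0.054 ] [0.416 0.139 0.034]
b [0.3959 0.2596 0.054 ] [0.397 0.264 0.04 ]
mark [0.5625 0.2225 0.054 ] [0.564 0.223 0.057]
jarlid [0.4656 0.2173 0.159 ] [0.466 0.218 0.157]
cap [ 6.208e-01 -6.000e-04  2.170e-01] [0.623 0.    0.216]
st [ 0.5438 -0.1794  0.096 ] [ 0.555 -0.187  0.035]
st [ 0.5411 -0.2331  0.096 ] [ 0.55  -0.242  0.033]
st [ 0.3937 -0.2119  0.096 ] [ 0.394 -0.211  0.095]
st [ 0.4003 -0.1651  0.096 ] [ 0.402 -0.165  0.095]
beak [0.682  0.2947 0.1   ] [0.698 0.308 0.039]
honey [0.7308 0.1536 0.146 ] [0.732 0.155 0.147]
glass [ 0.7128 -0.1505  0.18  ] [ 0.725 -0.153  0.144]
pep [ 0.6837 -0.2798  0.206 ] [ 0.687 -0.279  0.205]
board 1994 ((497.6780700683594, 213.1585235595703), (180.09156799316406, 130.34796142578125), 8.499831199645996) [0.49841893 0.21043801]
step 791 ((469.5084533691406, -198.76089477539062), (51.0782585144043, 149.9070281982422), 81.7568588256836) [ 0.
[... 355 characters left out ...]
78, 132.15512084960938), 8.249537467956543) [0.49914926 0.22432801]
step 630 ((472.72320556640625, -197.33712768554688), (55.15581512451172, 150.62831115722656), 83.07707977294922) [ 0.47003698 -0.19327305]
hood [ 0.57815109 -0.49971913  0.40000017]
552 [ 0.66  -0.29   0.063] [ 0.707 -0.252  0.203]
2071 [ 0.607 -0.19   0.062] [0.762 0.068 0.223]
753 [ 0.399 -0.227  0.061] [ 0.545 -0.165  0.099]
1107 [0.705 0.095 0.062] [0.848 0.197 0.148]
2323 [0.811 0.305 0.062] [0.849 0.388 0.249]
469 [0.2   0.009 0.163] [0.239 0.127 0.249]
679 [0.448 0.206 0.061] [0.487 0.245 0.162]
495 [0.651 0.272 0.06 ] [0.707 0.328 0.101]
hoodtop [ 0.57829892 -0.47572798  0.57004613] [0.79313694 0.39625392 0.87418687]
```

```bash
cat > go.py <<'E'
import sys
from h import *
# python3 go.py x y z yawdeg nrows : total per-row numbers, shift expressed in present tool axes
def plan(x,y,z,yaw,n):
    s=read_state();q=s['eef_rot'];A=R.from_quat([q[1],q[2],q[3],q[0]])
    c,sn=np.cos(np.radians(yaw)),np.sin(np.radians(yaw))
    B=R.from_matrix(np.array([[c,sn,0],[sn,-c,0],[0,0,-1.]]))
    t=A.inv().apply(np.array([x,y,z])-s['position'])/.6; w=(A.inv()*B).as_rotvec()/np.pi
    m=A.as_matrix();print('now',np.round(s['position'],4),'yaw',np.degrees(np.arctan2(m[1,0],m[0,0])).round(2),'tilt',m[:,2].round(4),'F',np.round(s['contact_force'],1),'t',s['time'])
    print('shift total',t.round(4),'turn total',w.round(4),'per row',(t/n).round(4),(w/n).round(4))
if __name__=='__main__': plan(*map(float,sys.argv[1:]))
E
python3 - <<'E'
from h import *
d=np.load('side.npy');P=cloud('side',d);m=(P[...,2]>.25)&(P[...,0]>.5)&(P[...,0]<.8)&(abs(P[...,1])<.4)&(d>0)
print(np.percentile(P[m],[0,1,10],axis=0))
E
```

```text
[[ 0.57874633 -0.39999987  0.46655442]
 [ 0.57948605 -0.39962802  0.47716572]
 [ 0.5801442   0.15815483  0.67998931]]
```

Call:
carry_out:
  deltas:
    - [[0,0,0,0,0,-0.0475],[0,0,0,0,0,-0.0475],[0,0,0,0,0,-0.0475],[0,0,0,0,0,-0.0475],[0,0,0,0,0,-0.0475],[0,0,0,0,0,-0.0475],[0,0,0,0,0,-0.0475],[0,0,0,0,0,-0.0475]]
  grip: 94

```text
time: 0.9
position: [0.2186, -0.5045, 0.2051]
eef_rot: [-0.0, 0.694, 0.72, 0.0]
contact_force: [0.9, -0.3, 1.0]
gripper_width: 0.094
grip_force: 0.0
```

```bash
python3 go.py .4655 .2215 .21 98.5 16
```

```text
now [ 0.2186 -0.5045  0.2051] yaw 92.18 tilt [-2.e-04  7.e-04 -1.e+00] F [ 0.9 -0.3  1. ] t 0.9
shift total [ 1.1936  0.4572 -0.0075] turn total [-0.0001 -0.0002 -0.0351] per row [ 0.0746  0.0286 -0.0005] [-0.     -0.     -0.0022]
```

Call:
carry_out:
  deltas:
    - [[0.055,0.021,0,0,0,0],[0.055,0.021,0,0,0,0],[0.055,0.021,0,0,0,0],[0.055,0.021,0,0,0,0],[0.055,0.021,0,0,0,0],[0.055,0.021,0,0,0,0],[0.055,0.021,0,0,0,0],[0.055,0.021,0,0,0,0]]

```text
time: 1.7
position: [0.3111, -0.2362, 0.2053]
eef_rot: [-0.0, 0.696, 0.718, 0.0]
contact_force: [0.1, -1.0, 0.4]
gripper_width: 0.094
grip_force: 0.0
```

Call:
carry_out:
  deltas:
    - [[0.055,0.021,0,0,0,0],[0.055,0.021,0,0,0,0],[0.055,0.021,0,0,0,0],[0.055,0.021,0,0,0,0],[0.055,0.021,0,0,0,0],[0.055,0.021,0,0,0,0],[0.055,0.021,0,0,0,0],[0,0,0,0,0,0]]

```text
time: 2.5
position: [0.3923, -0.0012, 0.2053]
eef_rot: [-0.0, 0.694, 0.72, 0.0]
contact_force: [0.4, -0.7, -0.4]
gripper_width: 0.094
grip_force: 0.0
```

```bash
python3 go.py .4655 .2215 .21 98.5 7; python3 - <<'E'
from h import *
p,d=snapshot('wrist');c=cam('wrist')
cv2.imwrite('pics/w1.png',p);np.save('w1',d);P=cloud('wrist',d,c);z=P[...,2];x,y=P[...,0],P[...,1]
for lo,hi,nm in((.045,.062,'board'),(.147,.17,'jar')):
    m=(z>lo)&(z<hi)&(x>.25)&(x<.64)&(y>.05)&(y<.34);q=P[m]
    if len(q)>20: print(nm,len(q),q.mean(0),cv2.minAreaRect(q[:,:2].astype(np.float32)*1000))
E
```

```text
now [ 0.3923 -0.0012  0.2053] yaw 92.03 tilt [-3.e-04  5.e-04 -1.e+00] F [ 0.4 -0.7 -0.4] t 2.5
shift total [ 0.3666  0.1352 -0.0077] turn total [-0.0001 -0.0002 -0.0359] per row [ 0.0524  0.0193 -0.0011] [-0.     -0.     -0.0051]
board 4266 [0.49204623 0.15108613 0.05322939] ((508.1464538574219, 148.2017822265625), (180.91050720214844, 27.354562759399414), 1.7694549560546875)
```

View pics/w1.png

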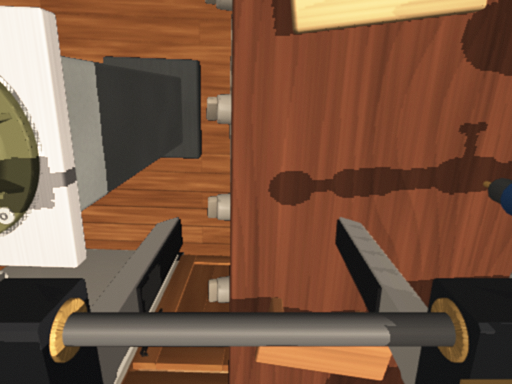

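The wrist view shows the board's right edge at the top, (290–490, 0–30), and the drill chuck at the right edge, (505,195). I go on to the jar.

Call:
carry_out:
  deltas:
    - [[0.055,0.02,0,0,0,0],[0.055,0.02,0,0,0,0],[0.055,0.02,0,0,0,0],[0.055,0.02,0,0,0,0],[0.055,0.02,0,0,0,0],[0.055,0.02,0,0,0,0],[0.04,0.015,0,0,0,-0.018],[0,0,0,0,0,-0.018]]

```text
time: 3.35
position: [0.4663, 0.2215, 0.2048]
eef_rot: [-0.0, 0.653, 0.758, -0.0]
contact_force: [-0.3, 0.2, 0.2]
gripper_width: 0.0941
grip_force: 0.0
```

```bash
python3 go.py .466 .223 .102 98.5 6
```

```text
now [0.4663 0.2215 0.2048] yaw 98.49 tilt [-9.e-04 -2.e-04 -1.e+00] F [-0.3  0.2  0.2] t 3.35
shift total [2.600e-03 1.000e-04 1.714e-01] turn total [-0.0003  0.     -0.    ] per row [0.0004 0.     0.0286] [-0.  0. -0.]
```

Call:
carry_out:
  deltas:
    - [[0.002,0,0.03,0,0,0],[0,0,0.03,0,0,0],[0,0,0.03,0,0,0],[0,0,0.03,0,0,0],[0,0,0.03,0,0,0],[0,0,0.02,0,0,0],[0,0,0,0,0,0],[0,0,0,0,0,0]]

```text
time: 4.15
position: [0.4659, 0.2213, 0.1039]
eef_rot: [0.0, 0.654, 0.756, 0.0]
contact_force: [-0.2, -0.8, -0.2]
gripper_width: 0.0937
grip_force: 0.0
```

Call:
carry_out:
  deltas:
    - [[0,0,0,0,0,0],[0,0,0,0,0,0],[0,0,0,0,0,0],[0,0,0,0,0,0],[0,0,0,0,0,0],[0,0,0,0,0,0],[0,0,0,0,0,0],[0,0,0,0,0,0]]
  grip: 30
  force: 15

```text
time: 4.95
position: [0.4657, 0.2218, 0.1036]
eef_rot: [0.0, 0.654, 0.756, 0.0]
contact_force: [1.3, -0.2, 0.6]
gripper_width: 0.0406
grip_force: 15.0
```

Call:
carry_out:
  deltas:
    - [[0,0,-0.01,0,0,0],[0,0,-0.02,0,0,0],[0,0,-0.03,0,0,0],[0,0,-0.03,0,0,0],[0,0,-0.03,0,0,0],[0,0,-0.02,0,0,0],[0,0,0,0,0,0],[0,0,0,0,0,0]]

```text
time: 5.75
position: [0.4653, 0.2217, 0.1872]
eef_rot: [-0.0, 0.654, 0.756, -0.0]
contact_force: [0.9, -0.3, -0.9]
gripper_width: 0.0406
grip_force: 15.0
```

```bash
python3 go.py .470 -.198 .185 98.5 16;python3 - <<'E'
from h import *
from m import measure
p,d=snapshot('top');cv2.imwrite('pics/t1.png',p[180:290,150:360]);P=measure(p,d)
z=P[...,2];x,y=P[...,0],P[...,1]
E
```

```text
now [0.4653 0.2217 0.1872] yaw 98.3 tilt [-2.e-04 -1.e-04 -1.e+00] F [ 0.9 -0.3 -0.9] t 5.75
shift total [-0.6932 -0.0933  0.0037] turn total [-0.0001  0.     -0.0011] per row [-0.0433 -0.0058  0.0002] [-0.      0.     -0.0001]
red 155 [257.4 179.7] [0.6216 0.     0.2139]
red 5 [185.8 206.4] [0.5638 0.2231 0.0535]
```

Call:
carry_out:
  deltas:
    - [[-0.02,-0.003,0,0,0,0],[-0.045,-0.006,0,0,0,0],[-0.05,-0.0067,0,0,0,0],[-0.05,-0.0067,0,0,0,0],[-0.05,-0.0067,0,0,0,0],[-0.05,-0.0067,0,0,0,0],[-0.05,-0.0067,0,0,0,0],[-0.05,-0.0067,0,0,0,0]]

```text
time: 6.6
position: [0.4672, -0.0011, 0.1869]
eef_rot: [-0.0, 0.654, 0.756, -0.0]
contact_force: [1.2, -0.7, -1.9]
gripper_width: 0.0407
grip_force: 15.0
```

Call:
carry_out:
  deltas:
    - [[-0.05,-0.0067,0,0,0,0],[-0.05,-0.0067,0,0,0,0],[-0.05,-0.0067,0,0,0,0],[-0.05,-0.0067,0,0,0,0],[-0.05,-0.0067,0,0,0,0],[-0.045,-0.006,0,0,0,0],[-0.033,-0.004,0,0,0,0],[0,0,0,0,0,0]]

```text
time: 7.4
position: [0.4696, -0.1999, 0.1866]
eef_rot: [-0.001, 0.655, 0.756, -0.0]
contact_force: [-0.2, -0.2, -2.5]
gripper_width: 0.041
grip_force: 15.0
```

```bash
python3 go.py .470 -.198 .146 98.5 6
```

```text
now [ 0.4696 -0.1999  0.1866] yaw 98.16 tilt [-1.2e-03  3.0e-04 -1.0e+00] F [-0.2 -0.2 -2.5] t 7.4
shift total [0.0031 0.0012 0.0677] turn total [-0.0004 -0.0001 -0.0019] per row [0.0005 0.0002 0.0113] [-0.0001 -0.     -0.0003]
```

Call:
carry_out:
  deltas:
    - [[0.003,0,0.015,0,0,0],[0,0,0.015,0,0,0],[0,0,0.015,0,0,0],[0,0,0.01,0,0,0],[0,0,0.007,0,0,0],[0,0,0.003,0,0,0],[0,0,0.002,0,0,0],[0,0,0,0,0,0]]

```text
time: 8.2
position: [0.4703, -0.196, 0.1473]
eef_rot: [0.0, 0.654, 0.756, 0.0]
contact_force: [-0.3, -0.2, -1.1]
gripper_width: 0.0408
grip_force: 15.0
```

Call:
carry_out:
  deltas:
    - [[0,0,0.0015,0,0,0],[0,0,0.0015,0,0,0],[0,0,0.0015,0,0,0],[0,0,0,0,0,0],[0,0,0,0,0,0],[0,0,0,0,0,0],[0,0,0,0,0,0],[0,0,0,0,0,0]]

```text
time: 9.0
position: [0.4705, -0.1961, 0.1455]
eef_rot: [0.001, 0.654, 0.756, 0.0]
contact_force: [-3.0, -0.3, 7.3]
gripper_width: 0.0406
grip_force: 15.0
```

Call:
carry_out:
  deltas:
    - [[0,0,0,0,0,0],[0,0,0,0,0,0],[0,0,0,0,0,0],[0,0,0,0,0,0],[0,0,0,0,0,0],[0,0,0,0,0,0],[0,0,0,0,0,0],[0,0,0,0,0,0]]
  grip: 94

```text
time: 9.8
position: [0.4703, -0.196, 0.1445]
eef_rot: [-0.0, 0.654, 0.756, -0.0]
contact_force: [0.6, 0.1, -0.9]
gripper_width: 0.0938
grip_force: 0.0
```

Call:
carry_out:
  deltas:
    - [[0,0,-0.02,0,0,0],[0,0,-0.03,0,0,0],[0,0,-0.04,0,0,0],[0,0,-0.04,0,0,0],[0,0,-0.03,0,0,0],[0,0,0,0,0,0],[0,0,0,0,0,0],[0,0,0,0,0,0]]

```text
time: 10.6
position: [0.4699, -0.1958, 0.2396]
eef_rot: [-0.001, 0.654, 0.756, -0.0]
contact_force: [0.2, -0.4, -0.1]
gripper_width: 0.0942
grip_force: 0.0
```

```bash
python3 - <<'E'
from h import *
from m import measure
s,ds=snapshot('side');p,d=snapshot('top')
cv2.imwrite('pics/s2.png',cv2.resize(s[130:300,130:400],None,fx=2.5,fy=2.5))
P=cloud('top',d);z=P[...,2];x,y=P[...,0],P[...,1]
m=(z>.15)&(z<.215)&(x>.42)&(x<.52)&(y<-.15)&(y>-.25);print('jar',m.sum(),P[m].mean(0))
for nm,dd,pp in(('top',d,p),('side',ds,s)):
    P=cloud(nm,dd);z=P[...,2];x,y=P[...,0],P[...,1];b,g,r=[pp[...,i].astype(int) for i in range(3)]
    m=(z>.045)&(z<.064)&(x>.3)&(x<.65)&(y>.05)&(y<.34)&(g>90)
    n,l,st,ce=cv2.connectedComponentsWithStats(m.astype(np.uint8));i=1+np.argmax(st[1:,4])
    q=P[l==i][:,:2].astype(np.float32);print(nm,st[i,4],cv2.minAreaRect(q*1000),q.mean(0))
measure(p,d)
E
python3 go.py .515 .32 .23 98.5 16
```

```text
jar 13 [ 0.45371768 -0.19398473  0.19745766]
top 2258 ((498.3009338378906, 213.3094482421875), (179.74066162109375, 129.8968963623047), 8.739094734191895) [0.4966906  0.21280311]
side 3508 ((500.9011535644531, 214.3459014892578), (180.08465576171875, 132.1316375732422), 8.510377883911133) [0.49693426 0.21987128]
red 157 [257.3 179.8] [ 0.6217 -0.      0.2142]
red 5 [185.8 206.4] [0.5645 0.2248 0.0551]
now [ 0.47   -0.1958  0.2396] yaw 98.3 tilt [-1.4e-03  7.0e-04 -1.0e+00] F [ 0.2  0.2 -0.7] t 10.7
shift total [0.8398 0.1984 0.0166] turn total [-0.0004 -0.0003 -0.0011] per row [0.0525 0.0124 0.001 ] [-0.     -0.     -0.0001]
```

View pics/s2.png

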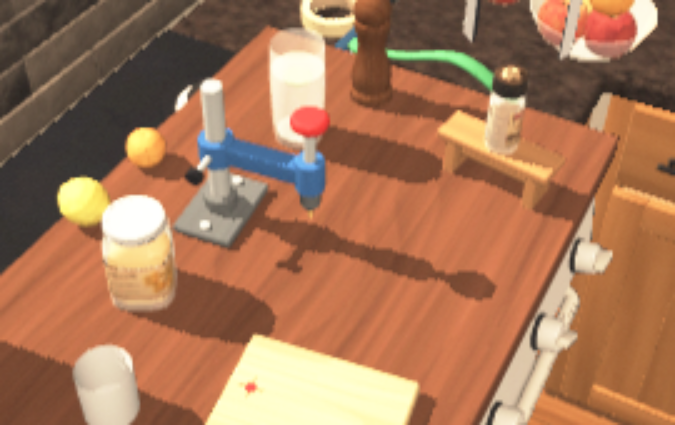

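The jar stands upright on the step at (507,110), with the board free at the bottom. Next I move to the board's left edge.

Call:
carry_out:
  deltas:
    - [[0.03,0.005,0,0,0,0],[0.055,0.009,0,0,0,0],[0.055,0.009,0,0,0,0],[0.055,0.009,0,0,0,0],[0.055,0.009,0,0,0,0],[0.055,0.009,0,0,0,0],[0.055,0.009,0,0,0,0],[0.055,0.009,0,0,0,0]]

```text
time: 11.5
position: [0.4743, 0.0577, 0.24]
eef_rot: [-0.0, 0.654, 0.756, -0.0]
contact_force: [1.0, -0.3, 0.0]
gripper_width: 0.0939
grip_force: 0.0
```

Call:
carry_out:
  deltas:
    - [[0.055,0.009,0,0,0,0],[0.055,0.009,0,0,0,0],[0.055,0.009,0,0,0,0],[0.055,0.009,0,0,0,0],[0.055,0.009,0,0,0,0],[0.055,0.009,0,0,0,0],[0.05,0.009,0,0,0,0],[0,0,0,0,0,0]]

```text
time: 12.3
position: [0.4785, 0.29, 0.2394]
eef_rot: [-0.0, 0.653, 0.757, -0.001]
contact_force: [0.2, 0.5, -0.0]
gripper_width: 0.0935
grip_force: 0.0
```

```bash
python3 go.py .486 .301 .043 98.6 8
```

```text
now [0.4785 0.29   0.2394] yaw 98.47 tilt [-1.6e-03 -4.0e-04 -1.0e+00] F [ 0.2  0.5 -0. ] t 12.3
shift total [0.0163 0.0155 0.3273] turn total [-0.0005  0.     -0.0007] per row [0.002  0.0019 0.0409] [-0.0001  0.     -0.0001]
```

Call:
carry_out:
  deltas:
    - [[0.016,0.015,0.03,0,0,-0.0007],[0,0,0.05,0,0,0],[0,0,0.055,0,0,0],[0,0,0.055,0,0,0],[0,0,0.05,0,0,0],[0,0,0.045,0,0,0],[0,0,0.03,0,0,0],[0,0,0.01,0,0,0]]

```text
time: 13.1
position: [0.4857, 0.297, 0.0433]
eef_rot: [-0.001, 0.653, 0.757, -0.002]
contact_force: [-0.2, -0.2, 0.4]
gripper_width: 0.0941
grip_force: 0.0
```

```bash
python3 go.py .486 .301 .043 98.6 8; python3 - <<'E'
from h import *
c=cam('wrist');p,d=snapshot('wrist')
cv2.imwrite('pics/w2.png',p)
E
```

```text
now [0.4857 0.297  0.0433] yaw 98.41 tilt [-0.0033 -0.0018 -1.    ] F [-0.2 -0.2  0.4] t 13.1
shift total [0.0065 0.0014 0.0005] turn total [-0.0011  0.0004 -0.0011] per row [0.0008 0.0002 0.0001] [-0.0001  0.0001 -0.0001]
```

View pics/w2.png

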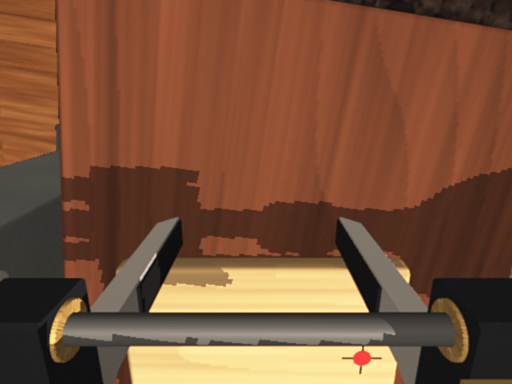

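The board's left edge is at row ~262 between the fingers, which are outside it and well centred. The mark is at (362,358). I start the sideways push.

Call:
carry_out:
  deltas:
    - [[-0.01,0,0,0,0,-0.001],[-0.012,0,0,0,0,0],[-0.015,0,0,0,0,0],[-0.02,0,0,0,0,0],[-0.02,0,0,0,0,0],[-0.02,0,0,0,0,0],[-0.02,0,0,0,0,0],[-0.02,0,0,0,0,0]]

```text
time: 13.95
position: [0.4991, 0.2158, 0.0456]
eef_rot: [-0.0, 0.652, 0.758, 0.0]
contact_force: [0.2, 2.3, 2.1]
gripper_width: 0.0939
grip_force: 1.2
```

Call:
carry_out:
  deltas:
    - [[-0.02,0,0,0,0,0],[-0.02,0,0,0,0,0],[-0.02,0,0,0,0,0],[-0.02,0,0,0,0,0],[-0.02,0,0,0,0,0],[-0.015,0,0,0,0,0],[-0.008,0,0,0,0,0],[0,0,0,0,0,0]]

```text
time: 14.75
position: [0.51, 0.1432, 0.0454]
eef_rot: [0.0, 0.652, 0.758, -0.0]
contact_force: [-0.2, 0.4, -1.3]
gripper_width: 0.0938
grip_force: 0.0
```

```bash
cat > b.py <<'E'
from h import *
def board(names=('top','side')):
    # per-camera: board rect from depth, mark and cap
    for nm in names:
        p,d=snapshot(nm);c=cam(nm);P=cloud(nm,d,c);z=P[...,2];x,y=P[...,0],P[...,1];b,g,r=[p[...,i].astype(int) for i in range(3)]
        m=(z>.045)&(z<.064)&(x>.3)&(x<.72)&(y>-.15)&(y<.34)&(g>90)
        n,l,st,ce=cv2.connectedComponentsWithStats(m.astype(np.uint8));i=1+np.argmax(st[1:,4])
        q=P[l==i][:,:2].astype(np.float32);print(nm,st[i,4],cv2.minAreaRect(q*1000))
        m=(r>120)&(g<80)&(b<80)&(r>2*g)&(z>.045)&(z<.064)&(x>.4)&(x<.72)&(abs(y)<.3)
        v,u=np.nonzero(m)
        if len(u): print(' mark',len(u),u.mean().round(1),v.mean().round(1),ray(nm,u.mean(),v.mean(),.054,c).round(4))
if __name__=='__main__': board()
E
python3 b.py; python3 go.py .5 .1 .043 98.6 1
```

```text
top 1560 ((521.9266357421875, 50.537498474121094), (180.20016479492188, 94.85861206054688), 10.209716796875)
 mark 6 248.3 195.7 [0.6033 0.0248 0.054 ]
side 534 ((526.74365234375, 114.15531158447266), (102.38043975830078, 46.174747467041016), 8.98388957977295)
now [0.5099 0.1439 0.0454] yaw 98.61 tilt [-3.e-04 -3.e-04 -1.e+00] F [ 0.1 -0.2  0.1] t 14.85
shift total [-0.0698 -0.0273  0.004 ] turn total [-0.0001  0.0001  0.    ] per row [-0.0698 -0.0273  0.004 ] [-0.0001  0.0001  0.    ]
```

```bash
python3 b.py
```

```text
top 1573 ((521.6088256835938, 53.6274528503418), (179.39810180664062, 98.86262512207031), 8.964251518249512)
 mark 6 248.3 195.7 [0.6033 0.0248 0.054 ]
side 525 ((526.8311157226562, 114.62823486328125), (103.84956359863281, 45.19206237792969), 8.537402153015137)
```

Call:
carry_out:
  deltas:
    - [[-0.01,0,0.002,0,0,0],[-0.015,0,0,0,0,0],[-0.018,0,0,0,0,0],[-0.018,0,0,0,0,0],[-0.018,0,0,0,0,0],[-0.018,0,0,0,0,0],[-0.013,0,0,0,0,0],[-0.007,0,0,0,0,0]]

```text
time: 15.75
position: [0.5206, 0.0736, 0.0443]
eef_rot: [-0.0, 0.652, 0.758, -0.0]
contact_force: [0.3, 1.7, -0.5]
gripper_width: 0.094
grip_force: 0.6
```

Call:
carry_out:
  deltas:
    - [[0.02,0,0,0,0,0],[0.04,0,-0.03,0,0,0],[0.04,0,-0.05,0,0,0],[0.05,0,-0.05,0,0,0],[0.06,0,-0.05,0,0,0],[0.06,0,-0.05,0,0,0],[0.03,0,-0.05,0,0,0],[0,0,0,0,0,0]]

```text
time: 16.55
position: [0.4937, 0.2561, 0.2164]
eef_rot: [0.001, 0.651, 0.759, 0.003]
contact_force: [0.2, -0.7, 0.5]
gripper_width: 0.094
grip_force: 0.0
```

```bash
python3 b.py;python3 go.py .5 .1 .043 98.6 1; python3 - <<'E'
from h import *
p,d=snapshot('top');s,e=snapshot('side')
a=cv2.resize(p[160:280,170:370],(800,480),interpolation=cv2.INTER_CUBIC)
cv2.imwrite('pics/t3.png',a)
cv2.imwrite('pics/s3.png',cv2.resize(s[140:300,170:380],(788,600),interpolation=cv2.INTER_CUBIC))
E
```

```text
top 2202 ((529.8450317382812, 0.00574493408203125), (178.9748077392578, 129.73141479492188), 8.567862510681152)
 mark 9 271.0 194.1 [ 0.6102 -0.0482  0.054 ]
side 877 ((475.80255126953125, -6.5179595947265625), (66.42584228515625, 134.47109985351562), 7.689866542816162)
now [0.4931 0.2534 0.2123] yaw 98.69 tilt [ 4.e-04  1.e-04 -1.e+00] F [-0.5 -0.4 -1.2] t 16.65
shift total [-0.2545 -0.0274  0.2821] turn total [ 0.0001 -0.      0.0005] per row [-0.2545 -0.0274  0.2821] [ 0.0001 -0.      0.0005]
```

View pics/t3.png

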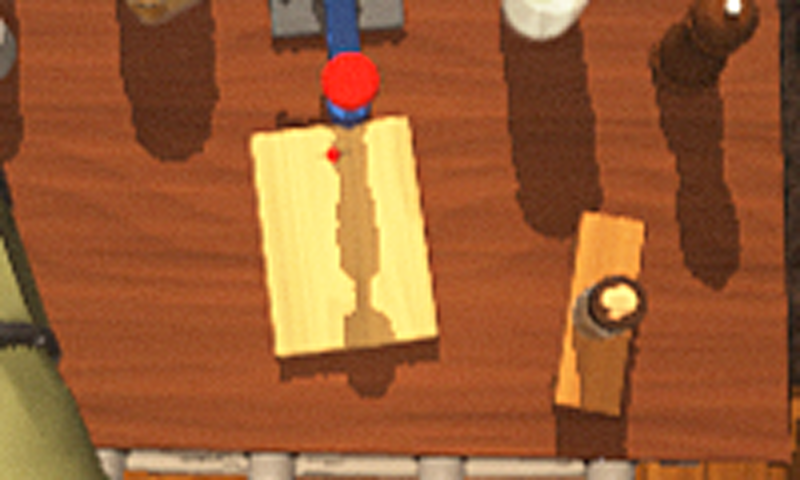

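The crop shows the mark at (334,154) (raw 253.5,198.5), the cap at (350,80), and the jar upright on the step. The board still needs about 25 mm forward and 14 mm to the right, so I turn the gripper to push the near edge.

Call:
carry_out:
  deltas:
    - [[0,0,0,0,0,0.0475],[0,0,0,0,0,0.0475],[0,0,0,0,0,0.0475],[0,0,0,0,0,0.0475],[0,0,0,0,0,0.0475],[0,0,0,0,0,0.0475],[0,0,0,0,0,0.0475],[0,0,0,0,0,0.0475]]
  grip: 70

```text
time: 17.55
position: [0.4934, 0.2517, 0.2111]
eef_rot: [0.0, 0.966, 0.257, -0.001]
contact_force: [0.7, 1.1, -0.2]
gripper_width: 0.0702
grip_force: 0.0
```

```bash
python3 go.py .41 -.018 .15 8.6 8; python3 - <<'E'
from h import *
c=cam('top')
print(ray('top',253.5,198.5,.054,c), ray('top',257.3,179.8,.2155,c))
E
```

```text
now [0.4934 0.2517 0.2111] yaw 29.79 tilt [-1.8e-03 -9.0e-04 -1.0e+00] F [ 0.7  1.1 -0.2] t 17.55
shift total [-0.3437  0.3211  0.1025] turn total [1.000e-04 6.000e-04 1.177e-01] per row [-0.043   0.0401  0.0128] [0.     0.0001 0.0147]
[0.59446642 0.00796823 0.054     ] [ 0.62126347 -0.00064726  0.2155    ]
```

View pics/s3.png

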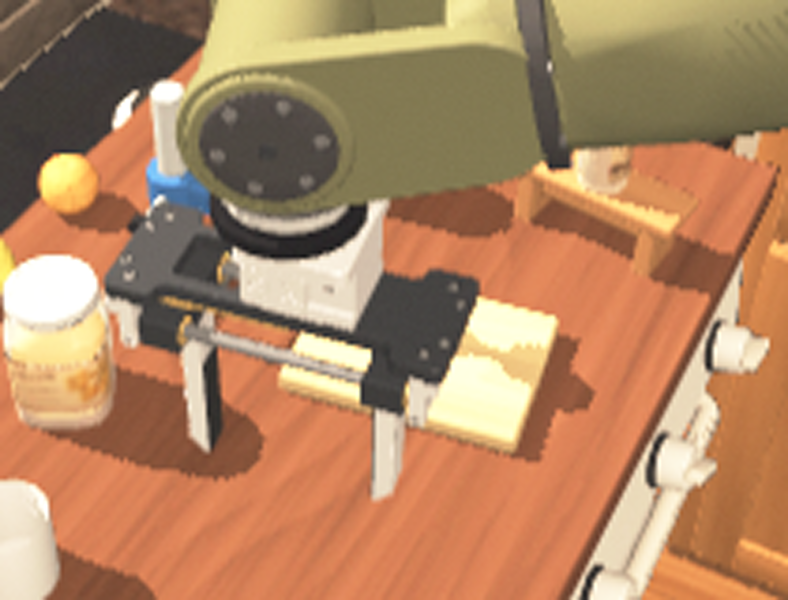

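The side view is blocked by the gripper; the board, honey jar and beaker look undisturbed.

Call:
carry_out:
  deltas:
    - [[-0.043,0.04,0,0,0,0],[-0.043,0.04,0,0,0,0],[-0.043,0.04,0,0,0,0],[-0.043,0.04,0,0,0,0],[-0.043,0.04,0,0,0,0],[-0.043,0.04,0,0,0,0],[-0.043,0.04,0,0,0,0],[-0.043,0.04,0,0,0,0]]

```text
time: 18.35
position: [0.4106, -0.0189, 0.2114]
eef_rot: [-0.0, 0.966, 0.26, -0.001]
contact_force: [0.5, 0.2, 0.1]
gripper_width: 0.0699
grip_force: 0.0
```

Call:
carry_out:
  deltas:
    - [[0,0,0.02,0,0,0.0395],[0,0,0.02,0,0,0.0395],[0,0,0.02,0,0,0.0395],[0,0,0.03,0,0,0],[0,0,0.03,0,0,0],[0,0,0.03,0,0,0],[0,0,0,0,0,0],[0,0,0,0,0,0]]

```text
time: 19.15
position: [0.4115, -0.0175, 0.1223]
eef_rot: [-0.0, 0.997, 0.077, -0.001]
contact_force: [0.1, -0.6, 0.2]
gripper_width: 0.07
grip_force: 0.0
```

```bash
python3 go.py .413 -.018 .045 8.6 8; python3 b.py
```

```text
now [ 0.4115 -0.0175  0.1223] yaw 8.84 tilt [-1.2e-03  1.0e-04 -1.0e+00] F [ 0.1 -0.6  0.2] t 19.15
shift total [0.0025 0.0012 0.1288] turn total [-0.0001  0.0004  0.0013] per row [0.0003 0.0002 0.0161] [-0.      0.      0.0002]
top 1762 ((539.5148315429688, 1.585052490234375), (159.7491455078125, 129.43927001953125), 8.447046279907227)
 mark 8 263.2 194.6 [ 0.6079 -0.0232  0.054 ]
side 2281 ((532.9215698242188, 0.38976287841796875), (180.12319946289062, 134.9788360595703), 8.339333534240723)
```

Call:
carry_out:
  deltas:
    - [[0,0,0.03,0,0,0.0012],[0,0,0.04,0,0,0],[0,0,0.035,0,0,0],[0,0,0.015,0,0,0],[0,0,0.008,0,0,0],[0.01,0,0,0,0,0],[0.01,0,0,0,0,0],[0.008,0,0,0,0,0]]

```text
time: 20.05
position: [0.4296, -0.0147, 0.0464]
eef_rot: [0.0, 0.997, 0.076, 0.001]
contact_force: [-1.2, -0.1, -0.3]
gripper_width: 0.0699
grip_force: 0.0
```

Call:
carry_out:
  deltas:
    - [[0.006,0,0,0,0,0],[0.006,0,0,0,0,0],[0.006,0,0,0,0,0],[0.006,0,0,0,0,0],[0.006,0,0,0,0,0],[0.006,0,0,0,0,0],[0.004,0,0,0,0,0],[0.002,0,0,0,0,0]]

```text
time: 20.85
position: [0.4535, -0.0109, 0.0455]
eef_rot: [-0.0, 0.997, 0.076, -0.0]
contact_force: [-2.8, -1.1, 1.5]
gripper_width: 0.0705
grip_force: 1.3
```

```bash
python3 go.py .46 -.012 .045 8.6 8; python3 b.py; python3 - <<'E'
from h import *
s,e=snapshot('side')
cv2.imwrite('pics/s4.png',cv2.resize(s[170:250,190:296],(795,600),interpolation=cv2.INTER_CUBIC))
E
```

```text
now [ 0.4535 -0.0109  0.0455] yaw 8.66 tilt [-1.e-04  0.e+00 -1.e+00] F [-2.8 -1.1  1.5] t 20.85
shift total [0.0105 0.0035 0.0008] turn total [-0.      0.      0.0004] per row [0.0013 0.0004 0.0001] [-0.  0.  0.]
top 1391 ((568.7333374023438, 5.908134460449219), (141.1434783935547, 129.9785614013672), 8.900259971618652)
 mark 8 251.9 192.1 [0.6152 0.0137 0.054 ]
side 1922 ((543.2257080078125, 2.3859939575195312), (197.83859252929688, 133.41241455078125), 8.665852546691895)
```

View pics/s4.png

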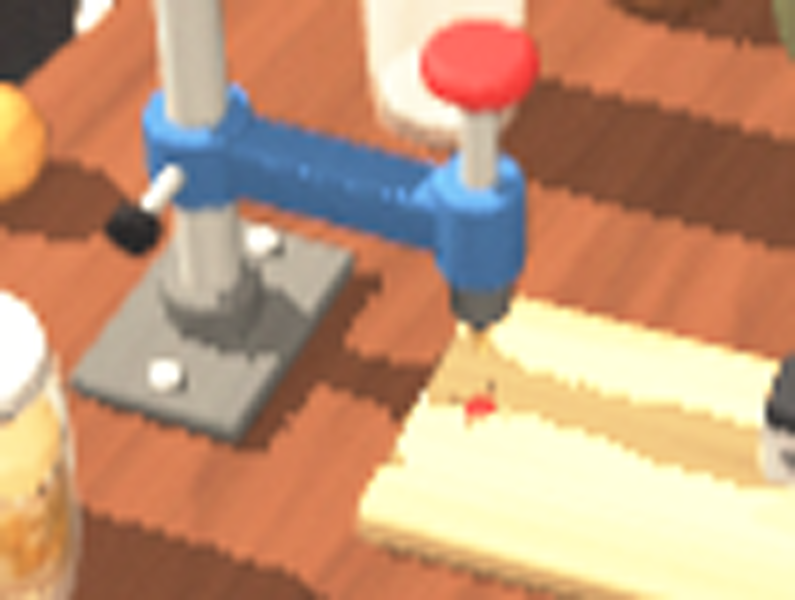

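The mark is at (481,406) in the crop (raw 254.1,224.1), the bit tip at about (484,350) (raw 254.5,216.7), and the cap's top disc is centred around (480,58).

```bash
python3 - <<'E'
from h import *
c=cam('side');m,Rm,o=c
def proj(X):
    q=Rm.T@(np.array(X)-o);return m['cx']-m['fx']*q[0]/q[2], m['cy']+m['fy']*q[1]/q[2]
print('mark',ray('side',254.1,224.1,.054,c),'tip',ray('side',254.5,216.7,.069,c),'cap', ray('side',254,177.9,.217,c))
# where a point at (bitx,bity) on board top appears
for X in((.6213,-.0006),(.624,0),(.621,.002)):
    print(X,[np.round((np.array(proj([*X,z]))-[190,170])*7.5,1) for z in(.054,.069,.084,.217)])
E
```

```text
mark [0.61490213 0.01388412 0.054     ] tip [6.21067428e-01 4.19558777e-04 6.90000000e-02] cap [0.61791829 0.00743135 0.217     ]
(0.6213, -0.0006) [array([484.7, 376.4]), array([484.5, 348.4]), array([484.4, 319.9]), array([482.8,  43.7])]
(0.624, 0) [array([477.8, 375. ]), array([477.6, 347. ]), array([477.4, 318.5]), array([475.2,  42.3])]
(0.621, 0.002) [array([482.1, 380.9]), array([481.9, 352.9]), array([481.7, 324.3]), array([479.9,  48. ])]
```

Call:
carry_out:
  deltas:
    - [[0.001,0,0,0,0,0],[0.0015,0,0,0,0,0],[0.0015,0,0,0,0,0],[0.0015,0,0,0,0,0],[0.001,0,0,0,0,0],[0.0005,0,0,0,0,0],[0,0,0,0,0,0],[0,0,0,0,0,0]]

```text
time: 21.8
position: [0.4575, -0.0103, 0.0456]
eef_rot: [-0.0, 0.997, 0.075, 0.0]
contact_force: [-0.9, -0.4, 1.1]
gripper_width: 0.0699
grip_force: 0.7
```

```bash
cat > mk.py <<'E'
from h import *
# side view: mark (z=.054) by redness near the expected place, below the cap
def mk(save=None):
    c=cam('side');s,e=snapshot('side');f=s.astype(float)
    k=8;w=cv2.resize(f[205:245,225:285],None,fx=k,fy=k,interpolation=cv2.INTER_CUBIC)
    red=np.clip(w[...,2]-1.6*w[...,1]-40,0,None)*(w[...,2]>150)*(w[...,1]<150)
    red[w[...,2]<1.8*w[...,1]]=0; 
    n,l,st,ce=cv2.connectedComponentsWithStats((red>20).astype(np.uint8))
    for i in range(1,n):
        if st[i,4]>60:
            u,v=(ce[i]+.5)/k-.5+[225,205];print('px',u.round(2),v.round(2),'area',st[i,4]/k/k,ray('side',u,v,.054,c).round(4))
    if save: cv2.imwrite(save,cv2.resize(s[170:250,190:296],(795,600),interpolation=cv2.INTER_CUBIC))
import sys
mk(sys.argv[1] if len(sys.argv)>1 else None)
E
python3 mk.py; python3 go.py .413 -.018 .12 8.6 8
```

```text
px 252.29 223.26 area 5.09375 [0.6211 0.0134 0.054 ]
now [ 0.4575 -0.0103  0.0456] yaw 8.66 tilt [ 1.e-04  0.e+00 -1.e+00] F [-1.7 -0.2 -0.6] t 21.85
shift total [-0.0753  0.0015 -0.1241] turn total [ 0.     -0.      0.0004] per row [-0.0094  0.0002 -0.0155] [ 0. -0.  0.]
```

Call:
carry_out:
  deltas:
    - [[-0.01,0,0,0,0,0],[-0.03,0,0,0,0,0],[-0.02,0,-0.03,0,0,0],[0,-0.02,-0.05,0,0,0],[0,-0.05,-0.06,0,0,0],[0,-0.06,-0.04,0,0,0],[0,-0.06,0,0,0,0],[0,-0.05,0,0,0,0]]
  grip: 94

```text
time: 22.65
position: [0.3999, 0.1281, 0.1544]
eef_rot: [-0.0, 0.997, 0.076, 0.001]
contact_force: [-0.3, -0.0, -1.2]
gripper_width: 0.094
grip_force: 0.0
```

Call:
carry_out:
  deltas:
    - [[0,0,0,0,0,-0.0475],[0,0,0,0,0,-0.0475],[0,0,0,0,0,-0.0475],[0,0,0,0,0,-0.0475],[0,0,0,0,0,-0.0475],[0,0,0,0,0,-0.0475],[0,0,0,0,0,-0.0475],[0,0,0,0,0,-0.0475]]

```text
time: 23.45
position: [0.4, 0.1265, 0.1535]
eef_rot: [0.0, 0.78, 0.625, 0.0]
contact_force: [-0.2, -0.1, -0.4]
gripper_width: 0.0941
grip_force: 0.0
```

```bash
python3 b.py; python3 mk.py; python3 go.py .523 .12 .15 98.6 8;  python3 - <<'E'
from h import *
p,d=snapshot('top');cv2.imwrite('pics/t5.png',cv2.resize(p[165:225,215:295],(800,600),interpolation=cv2.INTER_CUBIC))
E
```

```text
top 2116 ((553.94921875, 3.7157440185546875), (179.90846252441406, 129.87074279785156), 8.669435501098633)
 mark 10 257.1 199.2 [ 0.5925 -0.0037  0.054 ]
side 1825 ((556.47265625, 6.822357177734375), (180.46499633789062, 132.06187438964844), 8.479777336120605)
 mark 3 254.3 209.7 [ 0.6436 -0.0387  0.054 ]
px 252.28 223.27 area 5.0625 [0.6211 0.0135 0.054 ]
now [0.4    0.1266 0.1535] yaw 76.88 tilt [ 3.e-04  1.e-04 -1.e+00] F [ 0.3 -0.3  0.1] t 23.6
shift total [0.0359 0.2021 0.006 ] turn total [ 1.000e-04 -0.000e+00 -1.207e-01] per row [0.0045 0.0253 0.0007] [ 0.     -0.     -0.0151]
```

View pics/t5.png

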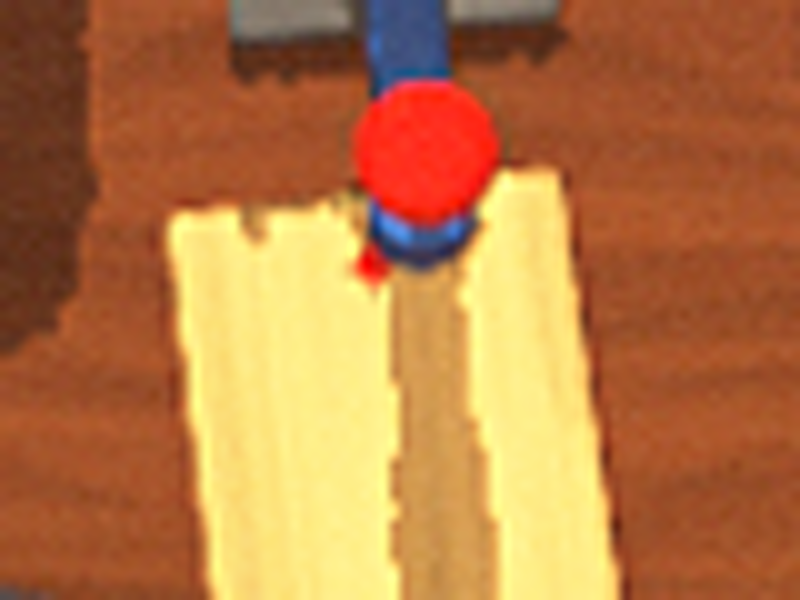

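The crop shows the cap at (427,150) and the mark peeking out at about (371,265) (raw 252.1,191.5). The board needs about 13.6 mm more to the right.

Call:
carry_out:
  deltas:
    - [[0,0.01,0,0,0,-0.04],[0,0.02,0,0,0,-0.04],[0,0.03,0,0,0,-0.0405],[0,0.04,0,0,0,0],[0,0.04,0,0,0,0],[0,0.04,0,0,0,0],[0,0.01,0,0,0,0],[0,0,0,0,0,0]]

```text
time: 24.45
position: [0.5129, 0.1363, 0.1531]
eef_rot: [-0.0, 0.652, 0.758, -0.0]
contact_force: [0.6, 0.4, 0.8]
gripper_width: 0.0934
grip_force: 0.0
```

```bash
python3 go.py .5232 .1106 .045 98.65 8
```

```text
now [0.5129 0.1363 0.1531] yaw 98.61 tilt [-8.e-04 -1.e-04 -1.e+00] F [0.6 0.4 0.8] t 24.45
shift total [-0.045   0.0106  0.1801] turn total [-0.0003  0.     -0.0002] per row [-0.0056  0.0013  0.0225] [-0.  0. -0.]
```

Call:
carry_out:
  deltas:
    - [[0,0.01,0.02,0,0,0],[0,0,0.04,0,0,0],[0,0,0.05,0,0,0],[0,0,0.04,0,0,0],[0,0,0.02,0,0,0],[-0.01,0,0.01,0,0,0],[-0.03,0,0,0,0,0],[-0.025,0,0,0,0,0]]

```text
time: 25.25
position: [0.5253, 0.0979, 0.0462]
eef_rot: [0.0, 0.651, 0.759, 0.0]
contact_force: [0.5, -0.5, -0.1]
gripper_width: 0.094
grip_force: 0.0
```

Call:
carry_out:
  deltas:
    - [[-0.018,0,0,0,0,0],[-0.012,0,0,0,0,0],[-0.008,0,0,0,0,0],[-0.006,0,0,0,0,0],[-0.005,0,0,0,0,0],[-0.004,0,0,0,0,0],[-0.002,0,0,0,0,0],[0,0,0,0,0,0]]

```text
time: 26.05
position: [0.53, 0.0661, 0.0455]
eef_rot: [0.0, 0.651, 0.759, -0.0]
contact_force: [-0.6, 1.5, 0.3]
gripper_width: 0.0939
grip_force: 0.3
```

```bash
python3 b.py; python3 mk.py pics/s6.png; python3 go.py .5232 .1106 .15 98.6 8
```

```text
top 1194 ((558.3078002929688, -27.422054290771484), (177.98171997070312, 84.00982666015625), 8.826420783996582)
 mark 3 254.0 191.7 [0.6169 0.0069 0.054 ]
side 571 ((548.1171264648438, 31.54135513305664), (108.07891845703125, 59.95751953125), 8.791194915771484)
now [0.5299 0.0661 0.0454] yaw 98.76 tilt [-3.e-04 -2.e-04 -1.e+00] F [0.9 1.3 0.9] t 26.2
shift total [ 0.0749  0.0002 -0.1743] turn total [-0.0001  0.0001  0.0009] per row [ 0.0094  0.     -0.0218] [-0.      0.      0.0001]
```

Call:
carry_out:
  deltas:
    - [[-0.002,0,0,0,0,0],[-0.002,0,0,0,0,0],[-0.002,0,0,0,0,0],[-0.0015,0,0,0,0,0],[-0.001,0,0,0,0,0],[0,0,0,0,0,0],[0,0,0,0,0,0],[0,0,0,0,0,0]]

```text
time: 27.0
position: [0.5308, 0.0611, 0.0456]
eef_rot: [0.0, 0.651, 0.759, 0.0]
contact_force: [0.4, 0.1, 0.2]
gripper_width: 0.0938
grip_force: 0.0
```

Call:
carry_out:
  deltas:
    - [[0.01,0,0,0,0,0],[0.03,0,0,0,0,0],[0.04,0,-0.03,0,0,0],[0.04,0,-0.06,0,0,0],[0,-0.04,-0.06,0,0,0],[0,-0.06,-0.06,0,0,0],[0,-0.06,-0.04,0,0,0],[0,-0.04,0,0,0,0]]

```text
time: 27.8
position: [0.4011, 0.1145, 0.1978]
eef_rot: [0.002, 0.651, 0.759, 0.002]
contact_force: [-0.7, -0.2, -0.4]
gripper_width: 0.0942
grip_force: 0.0
```

```bash
python3 b.py; python3 mk.py pics/s7.png; python3 go.py .5232 .1106 .15 98.6 8
```

```text
top 2111 ((555.908935546875, -9.977783203125), (179.5692138671875, 129.77505493164062), 8.643827438354492)
 mark 1 335.0 169.0 [ 0.6989 -0.2564  0.054 ]
side 1982 ((558.3759765625, -7.955169677734375), (179.66714477539062, 133.7068634033203), 8.772430419921875)
 mark 4 253.5 220.5 [0.6235 0.0021 0.054 ]
px 253.7 220.39 area 6.625 [0.6232 0.0014 0.054 ]
now [0.4014 0.1144 0.1956] yaw 98.77 tilt [ 1.8e-03  3.0e-04 -1.0e+00] F [ 1.1 -0.   0.6] t 27.95
shift total [-0.0372  0.1996  0.0764] turn total [ 0.0006 -0.      0.001 ] per row [-0.0047  0.0249  0.0095] [ 0.0001 -0.      0.0001]
```

View pics/s7.png

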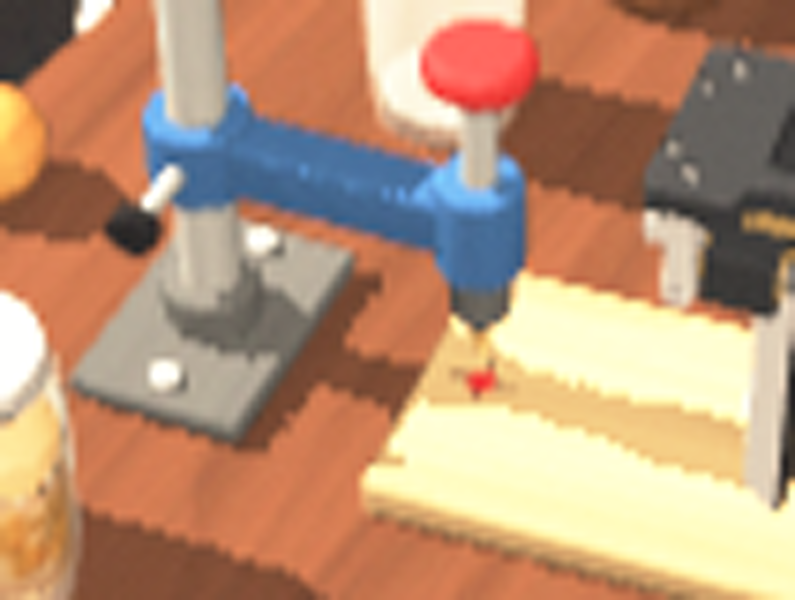

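The mark at (481,381) is almost exactly below the bit tip at (484,350). The top view puts the offset at about 1 mm. As a cross-check I compare the cap and mark within the side camera's own frame.

```bash
python3 - <<'E'
from h import *
for nm in('side','top'):
    c=cam(nm);p,d=snapshot(nm);P=cloud(nm,d,c);b,g,r=[p[...,i].astype(int) for i in range(3)]
    near=(abs(P[...,0]-.621)<.04)&(abs(P[...,1])<.04)
    red=(r>140)&(g<130)&(b<130)&(r>1.6*g)&near&(P[...,2]>.19)
    q=P[red];t=q[:,2]>.212;print(nm,'red',red.sum(),'rect',cv2.minEnclosingCircle((q[:,:2]*1000).astype(np.float32)),'top mean',q[t].mean(0).round(4),t.sum())
    blue=(b>100)&(b>1.4*r)&near&(P[...,2]>.11)&(P[...,2]<.16)
    q=P[blue];q=q[np.hypot(q[:,0]-.621,q[:,1])<.022]
    # chuck+bit+sleeve columns: axis column from silhouettes
    if nm=='side':
        print('tip',ray(nm,254.1,216.2,.069,c).round(4))
        v,u=np.nonzero(red);print('cap px',u.min(),u.max(),v.min(),v.max())
        m,Rm,o=c
        for X in((.6213,-.0006),(.6225,.0015),(.6225,0),(.621,.0015)):
            a=np.linspace(0,6.28,60);W=np.array([[X[0]+.021*np.cos(k),X[1]+.021*np.sin(k),z] for k in a for z in(.217,.207)])
            Q=(W-o)@Rm;U=m['cx']-m['fx']*Q[:,0]/Q[:,2];V=m['cy']+m['fy']*Q[:,1]/Q[:,2];print(X,U.min().round(1),U.max().round(1),V.min().round(1),V.max().round(1))
E
python3 go.py .6213 -.0003 .26 98.7 8
```

```text
side red 145 rect ((622.4669799804688, 1.7076421976089478), 20.21962547302246) top mean [0.6206 0.0042 0.2162] 112
tip [ 0.6231 -0.0008  0.069 ]
cap px 246 261 173 184
(0.6213, -0.0006) 246.3 262.4 170.9 183.9
(0.6225, 0.0015) 245.5 261.6 171.2 184.2
(0.6225, 0) 245.8 261.9 170.9 183.9
(0.621, 0.0015) 246.0 262.1 171.4 184.4
top red 153 rect ((621.121337890625, -0.674924910068512), 20.80682373046875) top mean [ 6.200e-01 -5.000e-04  2.153e-01] 122
now [0.4023 0.1144 0.1949] yaw 98.76 tilt [ 3.e-04  1.e-04 -1.e+00] F [ 0.2  0.5 -0.5] t 28.05
shift total [-0.2444  0.3318 -0.1084] turn total [ 0.0001 -0.      0.0003] per row [-0.0306  0.0415 -0.0135] [ 0. -0.  0.]
```

```bash
python3 - <<'E'
from h import *
d=np.load('side.npy');P=cloud('side',d);x,y,z=[P[...,i] for i in range(3)]
for a in np.arange(-.4,.4,.1):
    m=(y>a)&(y<a+.1)&(z>.25)&(x>.45)&(x<.85)&(d>0);q=P[m]
    if len(q): i=q[:,2].argmin();print(a.round(1),len(q),'lowest',q[i].round(3),'minx',q[q[:,0].argmin()].round(3))
d=np.load('top.npy');P=cloud('top',d);q=P[(P[...,2]>.3)&(P[...,0]>.5)&(abs(P[...,1])<.3)]
i=q[:,2]<.62;print('top visor',np.percentile(q[i],[0,5,50,95],axis=0).round(3))
# arm height now near the wrist
p,d=snapshot('top');P=cloud('top',d);q=P[(P[...,2]>.25)&(np.hypot(P[...,0]-.402,P[...,1]-.114)<.08)];print('arm over tool',np.percentile(q,[50,99],axis=0).round(3))
print(np.round(read_state()['joints'],3))
E
```

```text
-0.4 565 lowest [ 0.779 -0.399  0.467] minx [ 0.681 -0.397  0.488]
0.1 200 lowest [0.582 0.181 0.679] minx [0.579 0.186 0.695]
0.2 1107 lowest [0.583 0.207 0.679] minx [0.579 0.228 0.697]
0.3 3747 lowest [0.823 0.346 0.25 ] minx [0.579 0.388 0.724]Traceback (most recent call last):
  File "<stdin>", line 7, in <module>
    return _quantile_unchecked(
        a, q, axis, out, overwrite_input, method, keepdims, weights)
    return _ureduce(a,
                    func=_quantile_ureduce_func,
    ...<5 lines>...
                    overwrite_input=overwrite_input,
                    method=method)
    r = func(a, **kwargs)
    result = _quantile(arr,
                       quantiles=q,
    ...<2 lines>...
                       out=out,
                       weights=wgt)
    slices_having_nans = np.isnan(arr[-1, ...])
                                  ~~~^^^^^^^^^
IndexError: index -1 is out of bounds for axis 0 with size 0
```

The hood's underside is at z ≈ 0.68, so the arm has room. I move over the cap with the fingers shut.

Call:
carry_out:
  deltas:
    - [[0,0,-0.03,0,0,0],[0,0,-0.04,0,0,0],[-0.03,0.04,-0.01,0,0,0],[-0.04,0.055,0,0,0,0],[-0.04,0.055,0,0,0,0],[-0.045,0.06,0,0,0,0],[-0.045,0.06,0,0,0,0],[-0.045,0.06,0,0,0,0]]
  grip: 0
  force: 10

```text
time: 28.85
position: [0.6219, -0.0021, 0.2415]
eef_rot: [-0.001, 0.651, 0.759, -0.0]
contact_force: [0.5, 0.4, 1.3]
gripper_width: 0.0333
grip_force: 0.0
```

```bash
python3 go.py .6217 .0002 .222 98.7 8
```

```text
now [ 0.6219 -0.0021  0.2415] yaw 98.74 tilt [-1.3e-03  1.0e-04 -1.0e+00] F [0.5 0.4 1.3] t 28.85
shift total [0.0039 0.0002 0.0326] turn total [-0.0004 -0.0001  0.0002] per row [0.0005 0.     0.0041] [-0.0001 -0.      0.    ]
```

Call:
carry_out:
  deltas:
    - [[0.004,0,0,0,0,0],[0,0,0,0,0,0],[0,0,0,0,0,0],[0,0,0,0,0,0],[0,0,0.008,0,0,0],[0,0,0.01,0,0,0],[0,0,0.01,0,0,0],[0,0,0.004,0,0,0]]

```text
time: 29.65
position: [0.6192, 0.0014, 0.2227]
eef_rot: [-0.0, 0.651, 0.759, -0.0]
contact_force: [0.1, 0.2, -0.9]
gripper_width: 0.0006
grip_force: 0.0
```

Call:
carry_out:
  deltas:
    - [[0,0,0.003,0,0,0],[0,0,0.004,0,0,0],[0,0,0.004,0,0,0],[0,0,0.004,0,0,0],[0,0,0.004,0,0,0],[0,0,0.004,0,0,0],[0,0,0.003,0,0,0],[0,0,0.001,0,0,0]]

```text
time: 30.45
position: [0.6196, 0.0013, 0.2075]
eef_rot: [0.0, 0.651, 0.759, 0.0]
contact_force: [-0.3, 0.7, 3.2]
gripper_width: 0.0007
grip_force: 1.8
```

Call:
carry_out:
  deltas:
    - [[0,0,0.003,0,0,0],[0,0,0.003,0,0,0],[0,0,0.002,0,0,0],[0,0,0.002,0,0,0],[0,0,0.001,0,0,0],[0,0,0,0,0,0],[0,0,0,0,0,0],[0,0,0,0,0,0]]

```text
time: 31.25
position: [0.6196, 0.0014, 0.2012]
eef_rot: [0.0, 0.651, 0.759, 0.0]
contact_force: [-1.5, 0.7, 5.7]
gripper_width: 0.0006
grip_force: 3.2
```

Call:
carry_out:
  deltas:
    - [[0,0,0.001,0,0,0],[0,0,0.001,0,0,0],[0,0,0.001,0,0,0],[0,0,0.001,0,0,0],[0,0,0,0,0,0],[0,0,0,0,0,0],[0,0,0,0,0,0],[0,0,0,0,0,0]]

```text
time: 32.05
position: [0.6197, 0.0013, 0.2002]
eef_rot: [0.001, 0.651, 0.759, 0.001]
contact_force: [-5.6, -0.2, 17.3]
gripper_width: 0.0006
grip_force: 8.2
```

The bit is pressing on the board with about 12 N. I lift off and retreat.

Call:
carry_out:
  deltas:
    - [[0,0,-0.004,0,0,0],[0,0,-0.008,0,0,0],[0,0,-0.01,0,0,0],[0,0,-0.015,0,0,0],[0,0,-0.02,0,0,0],[0,0,-0.02,0,0,0],[0,0,0,0,0,0],[0,0,0,0,0,0]]

```text
time: 32.85
position: [0.6195, 0.0014, 0.2447]
eef_rot: [0.0, 0.651, 0.759, 0.0]
contact_force: [1.1, 0.2, 0.6]
gripper_width: 0.0001
grip_force: 0.0
```

Call:
carry_out:
  deltas:
    - [[0.02,-0.04,0,0,0,0],[0.04,-0.06,0,0,0,0],[0.04,-0.06,0,0,0,0],[0.04,-0.06,0,0,0,0],[0.04,-0.06,0,0,0,0],[0.02,-0.04,0,0,0,0],[0,0,0,0,0,0],[0,0,0,0,0,0]]

```text
time: 33.65
position: [0.4116, 0.0908, 0.2448]
eef_rot: [0.0, 0.651, 0.759, 0.0]
contact_force: [0.2, -0.1, -0.2]
gripper_width: 0.0003
grip_force: 0.0
```

```bash
python3 b.py; python3 mk.py; python3 - <<'E'
from h import *
for nm in('side','top'):
    c=cam(nm);p,d=snapshot(nm);P=cloud(nm,d,c);b,g,r=[p[...,i].astype(int) for i in range(3)]
    red=(r>140)&(g<130)&(b<130)&(r>1.6*g)&(abs(P[...,0]-.621)<.04)&(abs(P[...,1])<.04)&(P[...,2]>.18)
    q=P[red];print(nm,cv2.minEnclosingCircle((q[:,:2]*1000).astype(np.float32)),np.percentile(q[:,2],80))
E
```

```text
top 2110 ((555.7628173828125, -10.136482238769531), (179.3885498046875, 129.8142547607422), 8.730798721313477)
 mark 1 334.0 171.0 [ 0.6921 -0.253   0.054 ]
side 2124 ((558.3238525390625, -8.432426452636719), (179.1732177734375, 133.98065185546875), 8.800788879394531)
 mark 5 254.4 213.0 [ 0.6365 -0.0264  0.054 ]
px 253.71 220.39 area 6.65625 [0.6232 0.0014 0.054 ]
side ((622.9812622070312, 0.9332979321479797), 19.971519470214844) 0.21753061078542313
top ((621.2676391601562, -0.28276973962783813), 20.618938446044922) 0.21661271262848175
```

Nothing has moved: the board is still aligned to about 1 mm and the cap is back up. I hand the job in.

```bash
python3 -c "
from cell import *
print(job_done())"
```

```text
the job is handed in; nothing more can be done
None
```

I handed the job in at about 34 s of the 72 s limit; the hand-in gave no verdict. The spice jar stands upright on the step, and the mark measures within about 1.5 mm of the bit's axis. I pressed the bit onto the board with roughly 12 N and it sprang back up. I saw no sign of the surrounding items being disturbed, though I did not measure them again at the end.

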